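# Find the cap that threads onto the filled canister

## Task

The canister standing in the drip tray has just been filled and must be closed, but the caps of three makes of canister got mixed up on the bench and look alike. Try them on its neck, screwing each one clockwise, until you find the one whose thread takes; screw that one fully home, and leave the other two down on the bench. Do not knock about the other things on the bench.

Things in the scene. Friction and masses are not known exactly. Their poses are not given: they have to be found in the camera images.
- tray: Aluminium drip tray bolted to the bench, 240 (x) x 190 (y) mm, rim 18 mm high; origin at the centre of its underside. One of the three canisters stands in it: that is the one to close. Which one it is changes.
- neck_blue (a point): Centre of the rim of the blue plastic canister's open neck, 170 mm above the bench; z up, x along the canister's length. The canister is full and firm: it does not move. Its body is 180 x 120 mm, 152 mm tall, and the neck rises 18 mm from it, 40 mm from the near end. Nothing beside the neck rises above the rim: the carrying handle starts 40 mm behind it, in +x, and is 168 mm high.
- neck_white (a point): Centre of the rim of the white plastic canister's open neck, 170 mm above the bench; z up, x along the canister's length. Canister as the blue one, but of another make. Each neck has a coarse right-handed three-start thread outside, 26 mm lead (26 mm down per full turn); the three necks are 36, 46 and 56 mm across the thread.
- neck_grey (a point): Centre of the rim of the grey plastic canister's open neck, 170 mm above the bench; z up, x along the canister's length. Canister as the blue one, but of another make and thread size.
- cap_1_grip (a point): Red screw cap 1, loose, mouth down on the bench: this point is the centre of its grip bar, 28 mm above its lower edge; z up, x along the bar. About 50 g. Round skirt 66 mm across, 17 mm tall; flat-sided grip bar across the top 56 mm long, 14 mm thick, 22 mm tall. All three caps are alike outside; inside, their threads are 36, 46 or 56 mm: each fits one canister only.
- cap_2_grip (a point): Red screw cap 2, loose, mouth down on the bench: this point is the centre of its grip bar, 28 mm above its lower edge; z up, x along the bar. Same outside as cap 1. The right cap bites at whatever angle it is set on the neck: turned clockwise seen from above, it goes down at once, 26 mm per turn, and is home within 0.55 turn, its top's underside on the rim and this point 15 mm above the rim.
- cap_3_grip (a point): Red screw cap 3, loose, mouth down on the bench: this point is the centre of its grip bar, 28 mm above its lower edge; z up, x along the bar. Same outside as cap 1. Set on the neck, the right cap first rests with this point 17 to 27 mm above the rim, depending on its angle. A wrong cap stays with this point 27 to 29 mm above it however it is turned, and lifts straight off.
- funnel: Bystander, leave alone: yellow plastic funnel standing mouth down, 100 mm wide, 110 mm tall; origin at its underside.
- glue_bottle: Bystander, leave alone: white bottle with a red cap, 60 mm wide, 170 mm tall; origin at its underside.
- screw_jar: Bystander, leave alone: amber glass jar with a steel lid, 72 mm wide, 85 mm tall; origin at its underside.
- tape_measure: Bystander, leave alone: yellow and black tape measure standing on edge, 72 x 38 mm, 66 mm tall; origin at its underside.
- screwdriver: Bystander, leave alone: screwdriver with an orange handle, lying; origin at its underside.
- spanner: Bystander, leave alone: steel spanner, lying; origin at its underside.
- offcut: Bystander, leave alone: wooden block 150 x 90 mm, 38 mm tall; origin at its underside.
Not all that is in view belongs to the job. What is shaped like the part that bears cap_2_grip but pink is not meant.

How it is judged:
By the outcome, as a careful person would: the job done as asked, in the order asked, and still so for the second after the job is handed in, with the robot touching nothing.
It also fails if it takes over 72 s, if anything falls off the work surface, if the arm or the gripper's body presses on something with over 40 N, if the wrist force passes 120 N, or if a joint passes its speed limit or range.

## Robot

A 6-joint arm with a two-finger parallel gripper is mounted at the origin on the work surface. World frame = base frame: x ahead of the robot, y to its left, z up, the work surface at z = 0. Lengths are in m, angles in rad, forces in N, time in s.
With the tool pointing down it reaches from about 0.35 to 0.775 m from the base axis. Payload 5.5 kg.
Tool frame: the origin (TCP) lies at the very end of the fingers, on their centre line; the grasp point (between the pads) lies 19 mm behind it; z points along the fingers, y is the line along which they close (so a half turn about z gives the same grasp; the last joint's range is limited). The gripper opens to 85 mm and grips with 20 to 120 N. Pads are 22 mm wide; open, the fingers measure 114 mm over their backs; the gripper's body (76 mm by 85 mm) begins 54 mm behind the grasp point. The pads swing forward as they close: fully open they stand 13 mm farther back than shut.
Start: joints at [-1.457, 0.313, 0.046, 1.304, 0, 1.431], TCP at [0.144, -0.557, 0.231] pointing down, gripper open.
Joint ranges: [-2.76, 2.76], [-0.86, 1.69], [-1.03, 1.26], [-2.2, 2.34], [-1.47, 1.5], [-3.14, 3.14]. Speed limits (rad/s): [2.57, 2.57, 3.14, 3.14, 3.14, 3.14].

## Interface

Orientations are given as a unit quaternion [w, x, y, z].
In Python, from workcell import env, cams, ticket, spotter gives the robot as it stands.
- The arm moves only by the tool jog_arm, never from a script. Its argument "increments" is a list that holds one entry, the list of rows, each a list of 7 numbers: the shift along the tool's x, y, z in units of 0.25 m (1.0 is 0.25 m), then the turn, a rotation vector about the tool's x, y, z in units of 180 degrees (1.0 is 180 degrees), then the closure in counts, from 0 (fully open) to 255 (shut). A call has 1 to 20 rows; each row shifts and turns the commanded pose from where the row before left it, along the tool's axes as they then stand; what a row does not reach is not made up. A row lasts 1/10 s, in which the tool goes at most 50 mm and 8.59 degrees, less where a joint would pass 70% of its speed; a pose out of reach is approached as far as the arm can. A call with a number of a shift or a turn outside -1 to 1 is refused whole. A call with a gripper value outside its range is refused whole. The fingers move at their own pace and stop on an object; "force" is the grip in N (left out, the last holds). Time passes only in rows, so rows that do not move let the fingers close. It gives the time, the measured TCP pose, the force, the opening and the grip force at its end, in the units of the state.
- env.get_state(): the state, without advancing time (a new reading comes with each control period).
- cams.read_camera(name): name is "side" or "top"; returns a dict with "pixels" (400x640x3 uint8, red, green, blue), "fx", "fy", "cx", "cy" (pixels), "xyz" and "attitude" of the camera in the world. Camera axes: x right, y down, z forward; pixel columns grow to the right and rows downward; lengths in m; the calibration is good to about 2 mm. A picture is of the moment at which its call begins. There is no depth.
- ticket.hand_in(): hands the job in; it is judged then, once.
Trained networks look in the newest picture that a camera, given by its name, has taken for a name from the list of things; names that differ only in an ending like _2 or _b are one class to them, and where a whole thing is asked for, a point or a joint stands for the part that bears it (a point fixed in the world has none). Each returns a list of dicts, best first, with "conf" (0 to 1); they miss things now and then, are a little off and sometimes report something else, mostly with a low value. They report only what shows in the picture. A call takes as long as a camera call. They do not tell look-alikes from the thing itself.
- spotter.find_in(target, camera): "uv" ([column, row] in pixels, amid what is visible of it).
- spotter.cut_out(target, camera): "region" (400x640 bool, what is visible of it) and "uv" ([column, row] in pixels, amid what is visible of it).
- spotter.landmark_of(target, camera): "uv" ([column, row] in pixels: a listed point, or the origin of a listed thing).
The state is a dict: "clock": time; "joint_pos": joint angles; "qvel": joint speeds; "tau": joint torques, N m; "tcp_pos": TCP position; "orientation": TCP orientation; "wrist_force": force on the tool from outside, world axes, zero at the start; "ft_torque": the same for the moment, N m; "finger_gap": finger opening in m; "grip_force": force on a finger pad.
Only numpy, scipy, OpenCV 4.12 (cv2) and the standard library are available. Lean on these libraries where they do the work, as an engineer would, in place of code of your own. Each camera call takes 0.05 s, during which the arm holds its last target. There are 200 camera calls.

## Working session

There is one attempt and no reset: what is moved stays moved. The work goes in short steps, Python scripts to look and compute and a tool call to move; the robot and the scene stay as the last step left them, time stands still between calls to the robot, and variables do not carry over. Pictures are saved under pics/ and viewed, at most 10 in all, crops included, and the job is handed in when it is done.

Besides the shell and the picture viewer there is one more tool, called as name(argument=value, ...) on one line, values as JSON. jog_arm: Moves the arm, as the interface text tells. Shifts and turns lie within -1 to 1; 1 stands for 0.25 m of shift or 180 degrees of turn. Its arguments: {"type":"object","properties":{"increments":{"type":"array"},"force":{"type":"number"}},"required":["increments"]}

```bash
mkdir -p pics; ls; cat > h.py <<'E'
import numpy as np, cv2
from scipy.spatial.transform import Rotation as R
from workcell import env, cams, ticket, spotter
def rot(c):
    a=np.array(c["attitude"],float)
    return a if a.shape==(3,3) else R.from_quat(a,scalar_first=True).as_matrix()
def ray(c,uv):
    d=rot(c)@np.array([(uv[0]-c["cx"])/c["fx"],(uv[1]-c["cy"])/c["fy"],1.]);return np.array(c["xyz"],float),d
def atz(c,uv,z):
    o,d=ray(c,uv);return o+d*(z-o[2])/d[2]
def proj(c,p):
    q=rot(c).T@(np.array(p)-c["xyz"]);return q[:2]/q[2]*[c["fx"],c["fy"]]+[c["cx"],c["cy"]]
def save(c,n,crop=None,s=1):
    im=c["pixels"]
    if crop: im=im[crop[1]:crop[3],crop[0]:crop[2]]
    cv2.imwrite("pics/"+n,cv2.resize(im[...,::-1],None,fx=s,fy=s,interpolation=cv2.INTER_CUBIC))
E
python3 - <<'E'
from h import *
Z=dict(tray=0.0,neck_blue=.17,neck_white=.17,neck_grey=.17,cap_1_grip=.028)
for cam in("top","side"):
    c=cams.read_camera(cam);save(c,cam+"0.png")
    print(cam,np.round(c["xyz"],3),np.round(rot(c)[:,2],2),c["fx"])
    for t,z in Z.items():
        for d in spotter.landmark_of(t,cam): print(t,np.round(d["uv"]),round(d["conf"],2),np.round(atz(c,d["uv"],z),3))
E
```

```text
pics
top [ 0.413 -0.035  1.135] [ 0.11 -0.   -0.99] 384.0965816219972
neck_blue [160. 157.] 0.85 [0.619 0.371 0.17 ]
neck_white [463. 153.] 0.72 [ 0.643 -0.404  0.17 ]
neck_white [203. 272.] 0.47 [0.331 0.246 0.17 ]
neck_grey [244. 206.] 0.77 [0.496 0.152 0.17 ]
cap_1_grip [372. 185.] 0.95 [ 0.579 -0.19   0.028]
side [0.181 0.931 1.124] [ 0.25 -0.66 -0.71] 497.19897235099853
tray [297. 259.] 0.98 [0.552 0.151 0.   ]
tray [414. 185.] 0.48 [ 0.307 -0.253  0.   ]
neck_blue [236. 282.] 0.93 [0.605 0.378 0.17 ]
neck_white [331.  92.] 0.75 [ 0.653 -0.426  0.17 ]
neck_grey [307. 220.] 0.92 [0.52  0.145 0.17 ]
cap_1_grip [326. 172.] 0.72 [ 0.588 -0.185  0.028]
cap_1_grip [364. 325.] 0.32 [0.313 0.306 0.028]
```

View pics/top0.png

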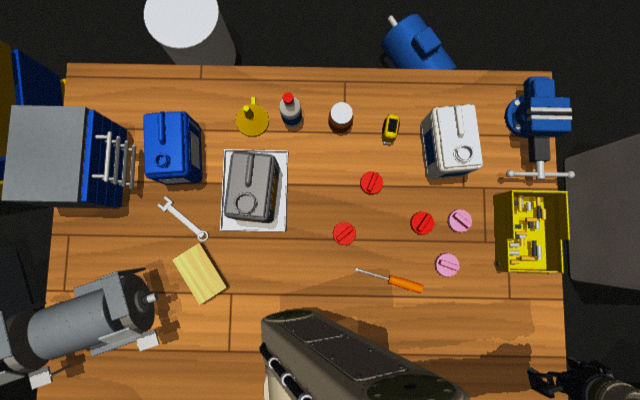

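View pics/side0.png

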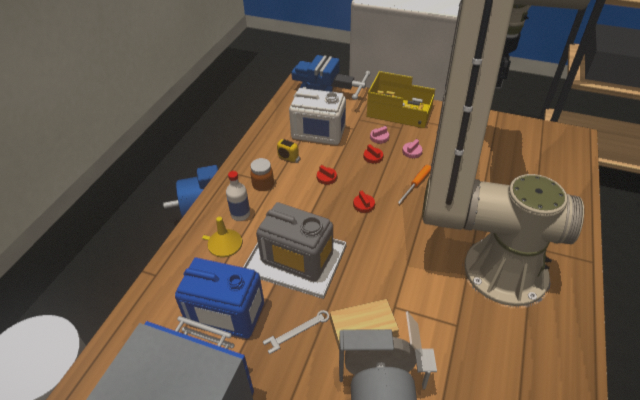

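```bash
python3 - <<'E'
from h import *
C={}
for cam in("top","side"):
    c=C[cam]=cams.read_camera(cam); hsv=cv2.cvtColor(c["pixels"],cv2.COLOR_RGB2HSV)
    m=(((hsv[...,0]<6)|(hsv[...,0]>174))&(hsv[...,1]>165)&(hsv[...,2]>60)).astype(np.uint8)
    n,l,s,ce=cv2.connectedComponentsWithStats(m)
    for i in range(1,n):
        if s[i,4]>60: print(cam,s[i],np.round(ce[i],1),np.round(atz(c,ce[i],.014),4))
    for t in ("cap_1_grip","neck_grey"):
        print(t,[(np.round(d["uv"],1),round(d["conf"],2)) for d in spotter.landmark_of(t,cam)])
    for t in ("cap_1_grip",):
        print(t,[(np.round(d["uv"],1),round(d["conf"],2),d["region"].sum()) for d in spotter.cut_out(t,cam)])
def cr(c,x,y,w,h,s): return cv2.resize(c["pixels"][y:y+h,x:x+w,::-1],(w*s,h*s),interpolation=cv2.INTER_CUBIC)
t,s=C["top"],C["side"]
a=np.hstack([cr(t,360,170,25,25,8),cr(t,333,221,25,25,8),cr(t,410,210,25,25,8),cr(t,234,191,25,25,8)])
b=np.hstack([cr(s,314,162,25,25,8),cr(s,352,189,25,25,8),cr(s,361,141,25,25,8),cr(s,299,213,25,25,8)])
cv2.imwrite("pics/crop1.png",np.vstack([a,b]))
E
```

```text
top [283  93  10  11  87] [287.6  97.6] [0.8419 0.0625 0.014 ]
top [360 172  23  22 401] [371.3 182.5] [ 0.5874 -0.191   0.014 ]
top [411 212  23  23 418] [421.9 222.8] [ 0.4713 -0.3393  0.014 ]
top [333 222  23  23 414] [343.8 233.2] [ 0.4368 -0.1117  0.014 ]
cap_1_grip []
neck_grey [(array([241.2, 202.5]), 0.65)]
cap_1_grip [(array([369.8, 184.2]), 0.8, np.int64(429))]
side [364 145  19  18 243] [372.9 154.1] [ 0.471  -0.3392  0.014 ]
side [317 165  20  19 256] [326.2 174.8] [ 0.587 -0.19   0.014]
side [228 171  10   9  65] [232.5 174.7] [ 0.8783 -0.0897  0.014 ]
side [354 191  21  21 297] [363.7 202. ] [ 0.4362 -0.1114  0.014 ]
cap_1_grip [(array([323.5, 169.9]), 0.68), (array([288.1, 157.4]), 0.45), (array([239.3, 212.9]), 0.19)]
neck_grey [(array([311.8, 222.2]), 0.98)]
cap_1_grip [(array([326.5, 177.9]), 0.51, np.int64(275)), (array([294.9, 334.7]), 0.5, np.int64(480))]
```

View pics/crop1.png

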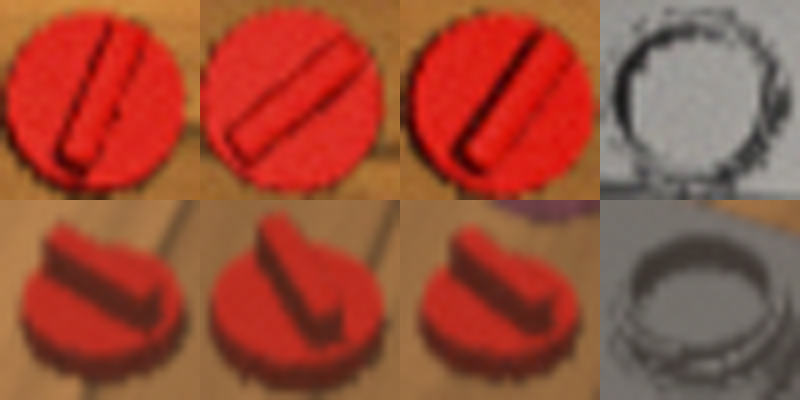

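```bash
cat > ov.py <<'E'
from h import *
from scipy.optimize import minimize
caps={"A":(.5872,-.1905,-21),"B":(.4365,-.1115,-47),"C":(.4712,-.3392,-35)}
C={k:cams.read_camera(k) for k in("top","side")}
print([np.round(atz(C["top"],(246.1,203.8),.17),4),np.round(atz(C["side"],(311.5,224.9),.17),4)])
rows=[]
N=(atz(C["top"],(246.1,203.8),.17)+atz(C["side"],(311.5,224.9),.17))/2
for cam,c in C.items():
    row=[]
    for k in "ABCN":
        x,y,a=(*N[:2],0) if k=="N" else caps[k]
        p0=proj(c,(x,y,.17 if k=="N" else .017)); o=np.round(p0-12.5).astype(int)
        im=cv2.resize(np.ascontiguousarray(c["pixels"][o[1]:o[1]+25,o[0]:o[0]+25,::-1]),(200,200),interpolation=cv2.INTER_CUBIC)
        def dr(P,col):
            q=np.array([(proj(c,p)-o+.5)*8 for p in P]);cv2.polylines(im,[np.round(q).astype(int)],True,col,1)
        t=np.linspace(0,6.283,60)
        if k=="N":
            for r in(.0175,.0225,.0275): dr([(x+r*np.cos(u),y+r*np.sin(u),.17) for u in t],(0,255,0))
        else:
            dr([(x+.033*np.cos(u),y+.033*np.sin(u),.017) for u in t],(0,255,0))
            e=np.deg2rad(a);cs,sn=np.cos(e),np.sin(e)
            dr([(x+u*cs-v*sn,y+u*sn+v*cs,.039) for u,v in((-.028,-.007),(.028,-.007),(.028,.007),(-.028,.007))],(255,255,0))
        row.append(im)
    rows.append(np.hstack(row))
cv2.imwrite("pics/ov1.png",np.vstack(rows))
E
python3 ov.py
```

```text
[array([0.503 , 0.1462, 0.17  ]), array([0.5027, 0.1564, 0.17  ])]
```

View pics/ov1.png

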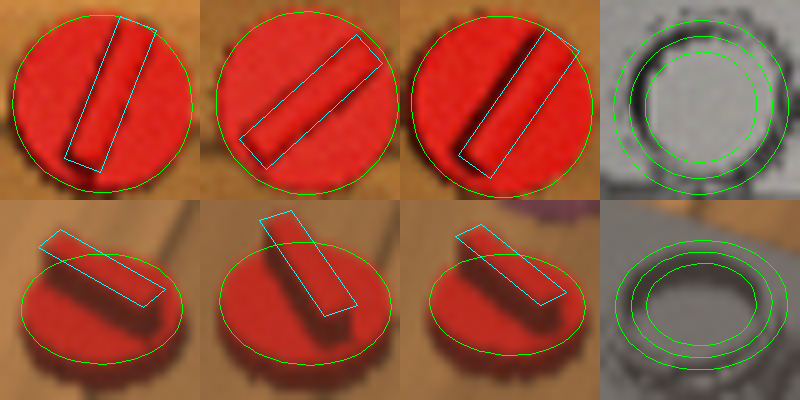

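```bash
python3 - <<'E'
from h import *
o=[]
for cam,x,y in(("top",231,189),("side",296,210)):
    c=cams.read_camera(cam)
    im=np.mean([c["pixels"][y:y+32,x:x+32].astype(float)]+[cams.read_camera(cam)["pixels"][y:y+32,x:x+32] for _ in range(3)],0)
    g=im.mean(2);g=cv2.resize(g.astype(np.float32),(384,384),interpolation=cv2.INTER_CUBIC)
    g=np.clip((g-g.min())/(np.percentile(g,99)-g.min())*255,0,255).astype(np.uint8);g=cv2.cvtColor(g,cv2.COLOR_GRAY2BGR)
    for i in range(0,32,4): cv2.putText(g,str((x+i)%1000),(i*12,10),0,.35,(0,255,255),1);cv2.line(g,(i*12,12),(i*12,18),(0,255,255),1);cv2.putText(g,str(y+i),(0,i*12+4),0,.35,(0,255,0),1)
    o.append(g)
cv2.imwrite("pics/neck.png",np.hstack(o))
E
```

```text
(no output)
```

View pics/neck.png

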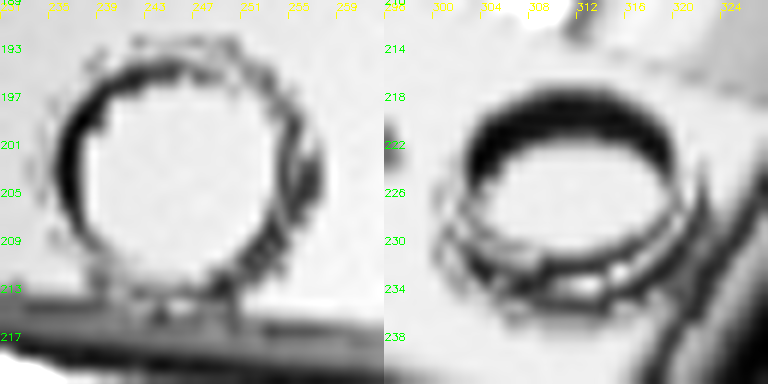

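```bash
python3 - <<'E'
from h import *
t=cams.read_camera("top");s=cams.read_camera("side")
print(atz(t,(244.6,203.2),.17),atz(s,(311.1,223.7),.17))
o1,d1=ray(t,(244.6,203.2));o2,d2=ray(s,(311.1,223.7))
k=np.linalg.lstsq(np.c_[d1,-d2],o2-o1,rcond=None)[0];print(o1+k[0]*d1,o2+k[1]*d2)
st=env.get_state();print(st["clock"],st["tcp_pos"],st["orientation"],st["finger_gap"],st["joint_pos"]); print(R.from_quat(st["orientation"],scalar_first=True).as_matrix().round(3))
E
```

```text
[0.5044479  0.15007762 0.17      ] [0.50505737 0.15293292 0.17      ]
[0.50470173 0.15059158 0.16731866] [0.50591071 0.15088601 0.16748955]
1.6 [ 0.14438258 -0.55661518  0.231333  ] [ 4.72438284e-05  9.91958673e-01  1.26562191e-01 -1.12342591e-05] 0.08553525358930383 [-1.45655925e+00  3.13191889e-01  4.61126926e-02  1.30362237e+00
 -2.12700194e-05  1.43122835e+00]
[[ 0.968  0.251 -0.   ]
 [ 0.251 -0.968 -0.   ]
 [-0.     0.    -1.   ]]
```

jog_arm(increments=[[[0.124,-0.043,0.044,0,0,0,0],[0.124,-0.043,0.044,0,0,0,0],[0.124,-0.043,0.044,0,0,0,0],[0.124,-0.043,0.044,0,0,0,0],[0.124,-0.043,0.044,0,0,0,0],[0.124,-0.043,0.044,0,0,0,0],[0.124,-0.043,0.044,0,0,0,0],[0.124,-0.043,0.044,0,0,0,0],[0.124,-0.043,0.044,0,0,0,0],[0.124,-0.043,0.044,0,0,0,0],[0.124,-0.043,0.044,0,0,0,0],[0.124,-0.043,0.044,0,0,0,0],[0,0,0,0,0,-0.0453,0],[0,0,0,0,0,-0.0453,0],[0,0,0,0,0,-0.0453,0],[0,0,0,0,0,-0.0453,0],[0,0,0,0,0,-0.0453,0],[0,0,0,0,0,-0.0453,0],[0,0,0,0,0,-0.0453,0],[0,0,0,0,0,-0.0453,0]]])

```text
clock: 3.6
tcp_pos: [0.4721, -0.3384, 0.0993]
orientation: [0.0, 0.765, 0.644, -0.0]
wrist_force: [0.4, -0.2, -0.5]
finger_gap: 0.0856
grip_force: 0.0
```

jog_arm(increments=[[[0,0,0,0,0,-0.0453,0],[0,0,0,0,0,-0.0453,0],[0,0,0,0,0,-0.0453,0],[0,0,0,0,0,-0.0453,0],[0,0,0,0,0,-0.0453,0],[0,0,0,0,0,-0.0453,0],[0,0,0,0,0,-0.0453,0],[0,0,0,0,0,-0.0453,0],[0,0,0,0,0,0,0],[0,0,0,0,0,0,0]]])

```text
clock: 4.6
tcp_pos: [0.4721, -0.3384, 0.0993]
orientation: [0.0, 0.302, 0.953, -0.0]
wrist_force: [-0.5, -0.5, -0.0]
finger_gap: 0.0851
grip_force: 0.0
```

```bash
cat >> h.py <<'E'
def plan(x,y,z,phi=None):
    """print tool-frame shift (units) then z-turn (units) from measured pose to target"""
    s=env.get_state();M=R.from_quat(s["orientation"],scalar_first=True).as_matrix()
    cur=np.degrees(np.arctan2(M[1,0],M[0,0]));u=M.T@(np.array([x,y,z])-s["tcp_pos"])/.25
    print("t",round(s["clock"],2),"tcp",np.round(s["tcp_pos"],4),"phi",round(cur,1),"gap",round(s["finger_gap"],4),"F",np.round(s["wrist_force"],1),"q",np.round(s["joint_pos"],2),"tilt",M[:,2].round(3))
    print("shift",u.round(4),"turn", None if phi is None else np.round(((cur-phi+180)%360-180)/180,4))
E
python3 -c "
from h import *
plan(.4712,-.3392,.02,145)"
```

```text
t 4.6 tcp [ 0.4721 -0.3384  0.0993] phi 144.8 gap 0.0851 F [-0.5 -0.5 -0. ] q [-0.76  0.39 -0.17  1.01 -0.   -0.15] tilt [-0. -0. -1.]
shift [ 0.0009 -0.0047  0.3172] turn -0.001
```

jog_arm(force=40, increments=[[[0.001,-0.005,0.08,0,0,0,0],[0,0,0.08,0,0,0,0],[0,0,0.08,0,0,0,0],[0,0,0.077,0,0,0,0],[0,0,0,0,0,0,255],[0,0,0,0,0,0,255],[0,0,0,0,0,0,255],[0,0,0,0,0,0,255],[0,0,0,0,0,0,255],[0,0,0,0,0,0,255],[0,0,0,0,0,0,255],[0,0,0,0,0,0,255],[0,0,0,0,0,0,255],[0,0,0,0,0,0,255]]])

```text
clock: 6.0
tcp_pos: [0.4718, -0.3398, 0.021]
orientation: [0.001, 0.301, 0.954, -0.0]
wrist_force: [0.5, 0.9, 5.9]
finger_gap: 0.0131
grip_force: 44.5
```

jog_arm(increments=[[[0,0,-0.06,0,0,0,255],[0,0,-0.06,0,0,-0.0457,255],[0,0,-0.06,0,0,-0.0457,255],[0,0,-0.06,0,0,-0.0457,255],[0,0,-0.06,0,0,-0.0457,255],[0,0,-0.06,0,0,-0.0457,255],[0,0,-0.06,0,0,-0.0457,255],[0,0,-0.06,0,0,-0.0457,255],[0,0,-0.06,0,0,-0.0457,255],[0,0,-0.06,0,0,-0.0457,255],[0,0,-0.06,0,0,-0.0457,255],[0,0,-0.06,0,0,-0.0457,255],[0,0,-0.06,0,0,-0.0457,255],[0,0,-0.06,0,0,-0.0457,255],[0,0,0,0,0,-0.0457,255],[0,0,0,0,0,0,255]]])

```text
clock: 7.6
tcp_pos: [0.4711, -0.3392, 0.2301]
orientation: [-0.0, -0.644, 0.765, 0.0]
wrist_force: [-0.1, 0.3, -0.9]
finger_gap: 0.0133
grip_force: 43.7
```

```bash
python3 -c "
from h import *
plan(.505,.1515,.22,-100)"
```

```text
t 7.6 tcp [ 0.4711 -0.3392  0.2301] phi -99.8 gap 0.0133 F [-0.1  0.3 -0.9] q [-0.76  0.32  0.06  1.31 -0.   -2.16] tilt [-0. -0. -1.]
shift [-1.9571  0.2008  0.0402] turn 0.001
```

jog_arm(increments=[[[-0.14,0.0143,0.0,0,0,0,255],[-0.14,0.0143,0.0,0,0,0,255],[-0.14,0.0143,0.0,0,0,0,255],[-0.14,0.0143,0.0,0,0,0,255],[-0.14,0.0143,0.0,0,0,0,255],[-0.14,0.0143,0.0,0,0,0,255],[-0.14,0.0143,0.0,0,0,0,255],[-0.14,0.0143,0.0,0,0,0,255],[-0.14,0.0143,0.0,0,0,0,255],[-0.14,0.0143,0.0,0,0,0,255],[-0.14,0.0143,0.0,0,0,0,255],[-0.14,0.0143,0.0,0,0,0,255],[-0.14,0.0143,0.0,0,0,0,255],[-0.14,0.0143,0.0,0,0,0,255],[0,0,0,0,0,0,255],[0,0,0,0,0,0,255]]])

```text
clock: 9.2
tcp_pos: [0.5048, 0.1526, 0.2291]
orientation: [-0.001, -0.644, 0.765, 0.0]
wrist_force: [0.1, -1.1, -0.9]
finger_gap: 0.0134
grip_force: 43.7
```

```bash
python3 - <<'E'
from h import *
plan(.505,.1515,.20,-100)
o=[]
for cam,x,y in(("top",195,150),("side",250,150)):
    c=cams.read_camera(cam); o.append(cv2.resize(np.ascontiguousarray(c["pixels"][y:y+100,x:x+100,::-1]),(400,400),interpolation=cv2.INTER_CUBIC))
cv2.imwrite("pics/n2.png",np.hstack(o))
E
```

```text
t 9.2 tcp [0.5048 0.1526 0.2291] phi -99.9 gap 0.0134 F [ 0.1 -1.1 -0.9] q [ 0.14  0.22 -0.08  1.27 -0.   -1.26] tilt [-0.002 -0.001 -1.   ]
shift [ 0.0042 -0.0019  0.1164] turn 0.0008
```

View pics/n2.png

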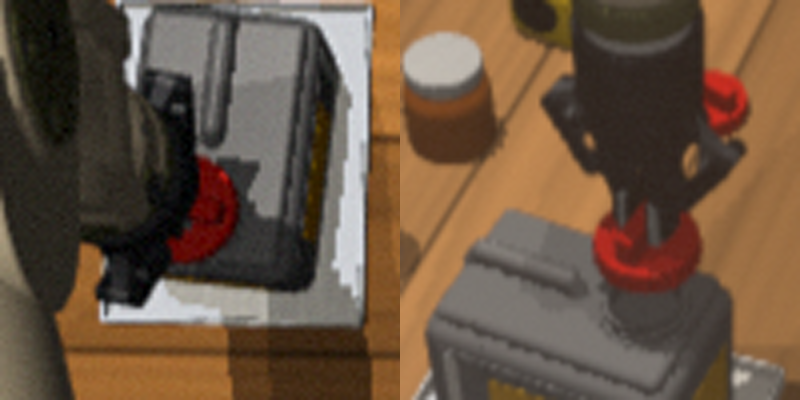

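jog_arm(increments=[[[0.004,-0.002,0.04,0,0,0,255],[0,0,0.04,0,0,0,255],[0,0,0.04,0,0,0,255],[0,0,0.016,0,0,0,255],[0,0,0,0,0,0,255]]])

```text
clock: 9.8
tcp_pos: [0.5051, 0.1507, 0.1948]
orientation: [-0.001, -0.644, 0.765, 0.001]
wrist_force: [-0.7, 0.4, -0.6]
finger_gap: 0.0132
grip_force: 43.7
```

jog_arm(increments=[[[0,0,0.008,0,0,0,255],[0,0,0,0,0,0,255]]])

```text
clock: 10.0
tcp_pos: [0.506, 0.1511, 0.1941]
orientation: [0.0, -0.644, 0.765, -0.0]
wrist_force: [-0.6, -0.7, -1.1]
finger_gap: 0.013
grip_force: 43.7
```

jog_arm(increments=[[[0,0,0.008,0,0,0,255],[0,0,0,0,0,0,255]]])

```text
clock: 10.2
tcp_pos: [0.5058, 0.1511, 0.192]
orientation: [0.0, -0.644, 0.765, -0.0]
wrist_force: [-0.3, 0.0, -0.3]
finger_gap: 0.0129
grip_force: 43.7
```

jog_arm(increments=[[[0,0,0.004,0,0,0,255],[0,0,0,0,0,0,255]]])

```text
clock: 10.4
tcp_pos: [0.5058, 0.1511, 0.191]
orientation: [-0.0, -0.644, 0.765, -0.0]
wrist_force: [-0.1, -0.4, -1.4]
finger_gap: 0.0128
grip_force: 43.7
```

jog_arm(increments=[[[0,0,0.006,0,0,0,255],[0,0,0,0,0,0,255]]])

```text
clock: 10.6
tcp_pos: [0.5061, 0.1513, 0.1896]
orientation: [0.0, -0.644, 0.765, -0.0]
wrist_force: [0.8, 0.4, -0.1]
finger_gap: 0.0131
grip_force: 43.8
```

jog_arm(increments=[[[0,0,0.006,0,0,0,255],[0,0,0,0,0,0,255]]])

```text
clock: 10.8
tcp_pos: [0.5063, 0.1515, 0.1881]
orientation: [0.001, -0.644, 0.765, 0.0]
wrist_force: [1.4, 2.3, -1.3]
finger_gap: 0.0129
grip_force: 43.7
```

jog_arm(increments=[[[0,0,0.004,0,0,0,255],[0,0,0,0,0,0,255]]])

```text
clock: 11.0
tcp_pos: [0.5062, 0.1514, 0.1872]
orientation: [0.001, -0.644, 0.765, -0.0]
wrist_force: [2.2, 3.3, 0.6]
finger_gap: 0.0127
grip_force: 43.9
```

jog_arm(increments=[[[-0.004,-0.002,0.004,0,0,0,255],[0,0,0,0,0,0,255]]])

```text
clock: 11.2
tcp_pos: [0.5068, 0.1518, 0.1868]
orientation: [0.0, -0.644, 0.765, -0.001]
wrist_force: [0.5, 0.7, 5.7]
finger_gap: 0.013
grip_force: 44.5
```

jog_arm(increments=[[[0,0,0.006,0,0,0,255],[0,0,0,0,0,0,255]]])

```text
clock: 11.4
tcp_pos: [0.507, 0.1518, 0.1865]
orientation: [0.001, -0.644, 0.765, -0.001]
wrist_force: [-1.4, 0.4, 10.9]
finger_gap: 0.0128
grip_force: 45.4
```

jog_arm(increments=[[[0,0,0.006,0,0,0,255],[0,0,0,0,0,0,255]]])

```text
clock: 11.6
tcp_pos: [0.5071, 0.1517, 0.1863]
orientation: [0.001, -0.644, 0.765, -0.001]
wrist_force: [-4.8, -0.4, 19.0]
finger_gap: 0.0132
grip_force: 46.5
```

jog_arm(increments=[[[0,0,0.0025,0,0,0.0477,255],[0,0,0.0025,0,0,0.0477,255],[0,0,0.0025,0,0,0.0477,255],[0,0,0.0025,0,0,0.0477,255],[0,0,0,0,0,0,255]]])

```text
clock: 12.1
tcp_pos: [0.5076, 0.1522, 0.1837]
orientation: [0.002, -0.387, 0.922, -0.001]
wrist_force: [-2.8, 2.4, 17.6]
finger_gap: 0.0129
grip_force: 46.5
```

jog_arm(increments=[[[0,0,0.0025,0,0,0.0477,255],[0,0,0.0025,0,0,0.0477,255],[0,0,0.0025,0,0,0.0477,255],[0,0,0.0025,0,0,0.0477,255],[0,0,0.0025,0,0,0.0477,255],[0,0,0.0025,0,0,0.0477,255],[0,0,0,0,0,0,255]]])

```text
clock: 12.8
tcp_pos: [0.5073, 0.1522, 0.1799]
orientation: [0.002, 0.052, 0.999, 0.0]
wrist_force: [-4.2, 1.7, 18.0]
finger_gap: 0.0131
grip_force: 46.6
```

```bash
python3 -c "
from h import *
plan(.505,.1515,.178);print(env.get_state()['ft_torque'])"
```

```text
t 12.8 tcp [0.5073 0.1522 0.1799] phi 174.1 gap 0.0131 F [-4.2  1.7 18. ] q [ 0.14  0.24 -0.18  1.15  0.    0.24] tilt [ 0.004  0.001 -1.   ]
shift [ 0.009  -0.0037  0.0075] turn None
[ 0.52501958  0.81806056 -0.52245734]
```

jog_arm(increments=[[[0,0,0.0025,0,0,0.0477,255],[0,0,0.0025,0,0,0.0477,255],[0,0,0.0,0,0,0,255]]])

```text
clock: 13.1
tcp_pos: [0.5072, 0.1521, 0.1786]
orientation: [0.002, 0.2, 0.98, 0.001]
wrist_force: [-3.2, 2.7, 18.9]
finger_gap: 0.0133
grip_force: 46.7
```

```bash
python3 -c "
from h import *
plan(.505,.1515,.178);print(env.get_state()['ft_torque'])"
```

```text
t 13.1 tcp [0.5072 0.1521 0.1786] phi 156.9 gap 0.0133 F [-3.2  2.7 18.9] q [ 0.14  0.24 -0.18  1.14  0.    0.54] tilt [ 0.004  0.001 -1.   ]
shift [ 0.0073 -0.0059  0.0025] turn None
[ 0.59153753  0.88441714 -0.5455547 ]
```

jog_arm(increments=[[[0,0,0.0025,0,0,0.0477,255],[0,0,0,0,0,0,255]]])

```text
clock: 13.3
tcp_pos: [0.5072, 0.1522, 0.1779]
orientation: [0.002, 0.273, 0.962, 0.001]
wrist_force: [-3.9, 1.5, 17.5]
finger_gap: 0.0132
grip_force: 46.4
```

```bash
python3 -c "
from h import *
plan(.505,.1515,.178);print(env.get_state()['ft_torque'])"
```

```text
t 13.3 tcp [0.5072 0.1522 0.1779] phi 148.3 gap 0.0132 F [-3.9  1.5 17.5] q [ 0.14  0.24 -0.18  1.14  0.    0.69] tilt [ 0.004  0.001 -1.   ]
shift [ 0.0061 -0.007  -0.0004] turn None
[ 0.50891768  0.87251783 -0.39371913]
```

Still turning freely; go on in small steps.

jog_arm(increments=[[[0,0,0.0025,0,0,0.0477,255],[0,0,0,0,0,0,255]]])

```text
clock: 13.5
tcp_pos: [0.5072, 0.1522, 0.1774]
orientation: [0.002, 0.344, 0.939, 0.001]
wrist_force: [-4.1, 1.6, 18.0]
finger_gap: 0.0131
grip_force: 46.4
```

```bash
python3 -c "
from h import *
plan(.505,.1515,.178);print(env.get_state()['ft_torque'])"
```

```text
t 13.5 tcp [0.5072 0.1522 0.1774] phi 139.8 gap 0.0131 F [-4.1  1.6 18. ] q [ 0.14  0.25 -0.18  1.14 -0.    0.84] tilt [ 0.004  0.001 -1.   ]
shift [ 0.0048 -0.0076 -0.0026] turn None
[ 0.42343268  0.88064605 -0.30973978]
```

jog_arm(increments=[[[0,0,0.0025,0,0,0.0477,255],[0,0,0,0,0,0,255]]])

```text
clock: 13.7
tcp_pos: [0.5078, 0.152, 0.1773]
orientation: [0.002, 0.413, 0.911, 0.001]
wrist_force: [-4.7, 1.0, 20.2]
finger_gap: 0.013
grip_force: 46.6
```

```bash
python3 -c "
from h import *
plan(.505,.1515,.178);print(env.get_state()['ft_torque'])"
```

```text
t 13.7 tcp [0.5078 0.152  0.1773] phi 131.2 gap 0.013 F [-4.7  1.  20.2] q [ 0.14  0.24 -0.18  1.14 -0.    0.99] tilt [ 0.005 -0.    -1.   ]
shift [ 0.0058 -0.0095 -0.0027] turn None
[ 0.14704062  0.80689416 -0.28835985]
```

jog_arm(force=60, increments=[[[0,0,0,0,0,0.0477,255],[0,0,0,0,0,0,255]]])

```text
clock: 13.9
tcp_pos: [0.5079, 0.152, 0.1773]
orientation: [0.002, 0.48, 0.877, 0.001]
wrist_force: [-3.0, 1.2, 19.9]
finger_gap: 0.0126
grip_force: 60.6
```

```bash
python3 -c "
from h import *
plan(.505,.1515,.178);print(env.get_state()['ft_torque'])"
```

```text
t 13.9 tcp [0.5079 0.152  0.1773] phi 122.6 gap 0.0126 F [-3.   1.2 19.9] q [ 0.14  0.24 -0.18  1.14 -0.    1.14] tilt [ 0.006 -0.    -1.   ]
shift [ 0.0047 -0.0108 -0.0027] turn None
[ 0.18619821  0.8385111  -0.22537725]
```

jog_arm(increments=[[[0,0,0,0,0,0.0477,255],[0,0,0,0,0,0,255]]])

```text
clock: 14.1
tcp_pos: [0.5078, 0.152, 0.1773]
orientation: [0.002, 0.544, 0.839, 0.001]
wrist_force: [-4.0, 1.6, 20.6]
finger_gap: 0.013
grip_force: 60.7
```

```bash
python3 -c "
from h import *
plan(.505,.1515,.178);print(env.get_state()['ft_torque'])"
```

```text
t 14.1 tcp [0.5078 0.152  0.1773] phi 114.0 gap 0.013 F [-4.   1.6 20.6] q [ 0.14  0.24 -0.18  1.14 -0.    1.29] tilt [ 0.005 -0.    -1.   ]
shift [ 0.0027 -0.0109 -0.0028] turn None
[ 0.1832472   0.88672224 -0.2563329 ]
```

jog_arm(increments=[[[0,0,0,0,0,0.0477,255],[0,0,0,0,0,0.0477,255],[0,0,-0.008,0,0,0,255],[0,0,-0.008,0,0,0,255],[0,0,0,0,0,0,255]]])

```text
clock: 14.6
tcp_pos: [0.5075, 0.1523, 0.1774]
orientation: [0.0, 0.662, 0.749, 0.001]
wrist_force: [4.8, 3.8, -0.2]
finger_gap: 0.0126
grip_force: 60.3
```

jog_arm(increments=[[[0,0,-0.006,0,0,0,255],[0,0,0,0,0,0,255]]])

```text
clock: 14.8
tcp_pos: [0.5075, 0.1523, 0.1775]
orientation: [-0.0, 0.662, 0.749, 0.0]
wrist_force: [7.0, 4.0, -9.7]
finger_gap: 0.0126
grip_force: 59.8
```

jog_arm(increments=[[[0,0,0.006,0,0,0,255],[0,0,0,0,0,0,0],[0,0,0,0,0,0,0],[0,0,0,0,0,0,0],[0,0,0,0,0,0,0],[0,0,0,0,0,0,0],[0,0,0,0,0,0,0],[0,0,0,0,0,0,0],[0,0,-0.05,0,0,0,0],[0,0,-0.1,0,0,0,0],[0,0,-0.1,0,0,0,0],[0,0,-0.1,0,0,0,0]]])

```text
clock: 16.0
tcp_pos: [0.5065, 0.152, 0.2671]
orientation: [0.0, 0.662, 0.749, 0.0]
wrist_force: [0.8, -0.3, -1.4]
finger_gap: 0.0852
grip_force: 0.0
```

```bash
python3 - <<'E'
from h import *
plan(.505,.0,.26)
o=[]
for cam,x,y in(("top",195,150),("side",250,150)):
    c=cams.read_camera(cam); im=cv2.resize(np.ascontiguousarray(c["pixels"][y:y+100,x:x+100,::-1]),(400,400),interpolation=cv2.INTER_CUBIC)
    t=np.linspace(0,6.283,60)
    for z,col in((.174,(0,255,0)),(.183,(255,255,0))):
        q=np.array([(proj(c,(.5065+.033*np.cos(u),.152+.033*np.sin(u),z))-[x,y]+.5)*4 for u in t]).round().astype(int);cv2.polylines(im,[q],True,col,1)
    o.append(im)
cv2.imwrite("pics/n3.png",np.hstack(o))
E
```

```text
t 16.0 tcp [0.5065 0.152  0.2671] phi 97.0 gap 0.0852 F [ 0.8 -0.3 -1.4] q [ 0.14  0.21  0.    1.36 -0.    1.59] tilt [ 0.001 -0.    -1.   ]
shift [-0.6025 -0.0803  0.0283] turn None
```

View pics/n3.png

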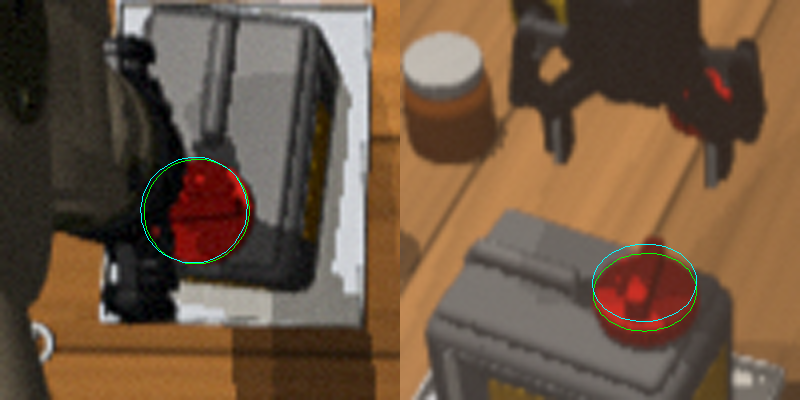

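```bash
python3 -c "
from h import *
print(ticket.hand_in())"
```

```text
the job is handed in; nothing more can be done
None
```

The first cap I tried, the one nearest the pink look-alikes, fitted the grey canister in the drip tray. I screwed it fully home, a gentle upward pull confirmed the thread holds, and I left the other two caps on the bench and handed the job in.

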